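# Close the drill jig onto its dowel pin and hold it shut

### The arm

A 6-joint arm with a two-finger parallel gripper is mounted at the origin on a cart in front of the work surface, level with it; the furniture and walls round the work are solid. World frame = base frame: x ahead of the robot, y to its left, z up, the work surface at z = 0. Lengths are in m, angles in rad, forces in N, time in s.
With the tool pointing down it reaches from about 0.25 to 0.85 m from the base axis. Payload 12.5 kg.
Tool frame: the origin (TCP) lies midway between the tips of the shut fingers; the grasp point (between the pads) lies 19 mm behind it; z points along the fingers, y is the line along which they close (so a half turn about z gives the same grasp; the last joint's range is limited). The gripper opens to 93 mm and grips with 3 to 60 N. Pads are 15 mm wide; open, the fingers measure 128 mm over their backs; the gripper's body (75 mm by 188 mm) begins 65 mm behind the grasp point.
Start: joints at [-1.377, 0.351, 1.652, -0, 1.139, -0.085], TCP at [0.151, -0.529, 0.219] pointing down, gripper open.
Joint ranges: [-2.75, 2.75], [-0.79, 2.1], [0.01, 2.65], [-1.57, 4.71], [0.07, 3.14], [-2.87, 2.87]. Speed limits (rad/s): [2.22, 2.22, 2.79, 3.14, 3.14, 3.14].

### API

Orientations are given as a unit quaternion [x, y, z, w].
In Python, from station import bot gives the robot as it stands.
- The arm moves only by the tool arm_command, never from a script. Its argument "rows" is a list of rows, each a list of 5 numbers: the shift along the world's x, y, z in cm, then the turn about the world's z in degrees, then the gripper command: -1 is fully open, 1 is shut, values between are in proportion. In form: [[tx, ty, tz, yaw, grip], ...]. A call has 1 to 20 rows; each row shifts and turns the commanded pose from where the row before left it; what a row does not reach is not made up. A row lasts 1/12 s, in which the tool goes at most 41.7 mm and 7.16 degrees, less where a joint would pass 70% of its speed; a pose out of reach is approached as far as the arm can. A call with a gripper value outside its range is refused whole. The fingers move at their own pace and stop on an object; "newtons" is the grip in N (left out, the last holds). Time passes only in rows, so rows that do not move let the fingers close. It gives the time, the measured TCP pose, the force, the opening and the grip force at its end, in the units of the state.
- bot.get_obs(): the state, without advancing time (a new reading comes with each control period).
- bot.read_camera(name): name is "side" or "top"; returns a dict with "frame" (384x512x3 uint8, red, green, blue), "mtx" (3x3 intrinsics, pixels), "extrinsics" (4x4, takes a point from world to camera coordinates). Camera axes: x right, y down, z forward; pixel columns grow to the right and rows downward; lengths in m; the calibration is good to about 2 mm. A picture is of the moment at which its call begins. There is no depth.
- bot.hand_in(): hands the job in; it is judged then, once.
The state is a dict: "clock": time; "joints": joint angles; "joint_velocities": joint speeds; "effort": joint torques, N m; "position": TCP position; "orientation": TCP orientation; "wrist_force": force on the tool from outside, world axes, zero at the start; "moment": the same for the moment, N m; "finger_gap": finger opening in m; "grasp_force": force on a finger pad.
Only numpy, scipy, OpenCV 4.12 (cv2) and the standard library are available. Lean on these libraries where they do the work, as an engineer would, in place of code of your own. Each camera call takes 0.05 s, during which the arm holds its last target. There are 200 camera calls.

### The job

Pick up the loose aluminium jig cover by its red grip, bring it in between the guides of the drill jig raised clear of the dowel pin, and slide its end in under the steel lip until the hidden hole in its underside is over the pin and the cover drops on. Then press the cover all the way down against its springs until it lies flat on the deck, and finish with the fingers still on it, holding it pressed down: the job ends while holding, so do not let go. Leave the glue bottle, the terminal block and the black tape where they are.

Things in the scene. Friction and masses are not known exactly. Their poses are not given: they have to be found in the camera images.
- jig_base: Drill jig, fixed on the table: dark steel base 220 x 110 x 15 mm (x, y, z). Origin: centre of its underside, on the table. x points along the slide, toward the lip; z up. The deck is its top, at z = 15 mm. Two steel guides, 14 mm wide, 16 mm above the deck, run from x = -80 to +70 mm, inner faces at y = +-37.5 mm. The -x end is open; nothing is above the deck for x under +42 mm.
- pin_foot (a point): Foot of the dowel pin, on the deck at the middle of the jig (x = y = 0 of jig_base, 15 mm above its origin); axes as jig_base. The fixed brass pin is 10 mm in diameter and stands 12 mm above the deck, its top 4 mm tapered to 4.4 mm. The cover hides it while being fitted.
- lip_edge (a point): Middle of the lower edge of the steel lip, at x = +42 mm of jig_base, 32 mm above the deck. The lip is 10 mm thick and overhangs the deck from here to the end block, whose face is at x = +66 mm, across the 96 mm of the channel. The 14 mm plate riding just above the pin has 6 mm of height to spare under it.
- jig_cover: Loose jig cover, 0.22 to 0.38 kg: aluminium plate 120 x 70 x 14 mm (x, y, z), red grip block on top. Origin: centre of the underside, z up. There a blind hole, 12.5 mm wide and 12.5 mm deep, opens downward to fit the pin. Same after half a turn: either end may go under the lip. Seated, its x lies along jig_base's x, its origin is at pin_foot and 18 mm of plate lie under the lip.
- cover_grip (a point): Grip point on the cover's axis, 38 mm above its underside, in the red grip block (50 mm along x, 20 mm thick along y, from 14 to 56 mm above the underside). The fingers close along the cover's y; axes as jig_cover.
- lifter (a joint): Sprung lifter of the jig: two yellow strips (10 x 50 mm) at x = +-36 mm of jig_base, 5 mm proud of the deck. 0 = up, 0.005 m = flush. 5 N starts it, 9 N presses it flush; the cover's own weight does not: the cover dropped on the pin rests 5 mm above the deck until pressed, and springs up if let go.
- glue_bottle: Brown glue bottle with a blue cap, 48 mm across, 88 mm high, stands on the table near the work; to be left alone. Origin at the centre of its underside.
- terminal_block: White terminal block, 18 x 62 x 18 mm, lies on the table near the work; to be left alone. Origin at the centre of its underside.
- tape_black: Roll of black tape, 55 mm across, 19 mm high, lies on the table near the work; to be left alone. Origin at the centre of its underside.
There are look-alikes about, which are no part of the job. There is more than one size of the jig_cover; the job needs the larger.

How it is judged:
On the way, in this order (a step that is already met when the one before it is completed fails the run):
1. the cover's end is under the lip while the cover is still up on or above the pin (x of jig_cover in the frame of pin_foot between -0.015 and 0.01 m and y of jig_cover in the frame of pin_foot between -0.008 and 0.008 m and z of jig_cover in the frame of pin_foot between 0.0085 and 0.022 m), for 0.04 s.
2. the cover has dropped over the pin (horizontal distance between jig_cover and pin_foot below 0.003 m and z of jig_cover in the frame of pin_foot below 0.007 m and angle between the x axis of jig_cover and the x axis of jig_base, either way round below 0.1 rad), for 0.1 s.
At the end, for the whole second after the job is handed in: The cover is on the pin (origin within 3 mm of the pin's axis, in line with the jig within 0.1 rad, level within 0.04 rad), pressed down to within 2 mm of the deck with the lifter pressed in by more than 3 mm, still, and the fingers are on the cover with more than 2 N, holding it so (horizontal distance between jig_cover and pin_foot below 0.003 m and z of jig_cover in the frame of pin_foot below 0.002 m and angle between the x axis of jig_cover and the x axis of jig_base, either way round below 0.1 rad and angle between jig_cover's own z axis and vertical below 0.04 rad and value of joint lifter above 0.003 m and contact force between the fingers and jig_cover above 2 N and linear speed of jig_cover below 0.01 m/s); the arm keeps its last pose, push and grip.
It fails at once if the glue bottle is moved by more than 20 mm or tipped over (distance of glue_bottle from where it was at the start of the episode above 0.02 m or angle between glue_bottle's own z axis and vertical above 0.5 rad).
It fails at once if the terminal block is moved by more than 20 mm (distance of terminal_block from where it was at the start of the episode above 0.02 m).
It fails at once if the black tape is moved by more than 20 mm (distance of tape_black from where it was at the start of the episode above 0.02 m).
It also fails if it takes over 40 s, if anything falls off the work surface, if the arm or the gripper's body presses on something with over 40 N, if the wrist force passes 120 N, or if a joint passes its speed limit or range.

## Working session

There is one attempt and no reset: what is moved stays moved. The work goes in short steps, Python scripts to look and compute and a tool call to move; the robot and the scene stay as the last step left them, time stands still between calls to the robot, and variables do not carry over. Pictures are saved under pics/ and viewed, at most 10 in all, crops included, and the job is handed in when it is done.

Besides the shell and the picture viewer there is one more tool, called by a JSON object that holds its "fn" and its "kwargs". arm_command: Moves the arm, as the interface text tells. Its arguments: {"type":"object","properties":{"rows":{"type":"array","items":{"type":"array","items":{"type":"number"}}},"newtons":{"type":"number"}},"required":["rows"]}

```bash
mkdir -p pics; cat > h.py <<'E'
import numpy as np, cv2
from station import bot
def snap(name,fn=None):
    c=bot.read_camera(name)
    if fn: cv2.imwrite('pics/'+fn,c['frame'][:,:,::-1])
    return c
def ray(c,u,v,z):
    K,E=np.array(c['mtx']),np.array(c['extrinsics'])
    R,t=E[:3,:3],E[:3,3]
    o=-R.T@t; d=R.T@np.linalg.inv(K)@[u,v,1]
    return o+d*(z-o[2])/d[2]
def proj(c,p):
    K,E=np.array(c['mtx']),np.array(c['extrinsics'])
    q=K@(E[:3,:3]@np.array(p)+E[:3,3]); return q[:2]/q[2]
E
python3 - <<'E'
from h import *
for n in('top','side'):
    c=snap(n,n+'0.png'); E=np.array(c['extrinsics']); print(n,c['mtx'],E,-E[:3,:3].T@E[:3,3])
    cv2.imwrite(f'pics/{n}0b.png',cv2.resize(c['frame'][:,:,::-1],(800,600),interpolation=cv2.INTER_CUBIC))
print(bot.get_obs())
E
```

```text
top [[367.74504334   0.         254.81381495]
 [  0.         367.74504334 191.46410589]
 [  0.           0.           1.        ]] [[ 0.00774934 -0.99960665  0.02695351 -0.08386372]
 [-0.98089433 -0.01283848 -0.19411722  0.55173437]
 [ 0.1943869  -0.02493426 -0.98060798  1.02497148]
 [ 0.          0.          0.          1.        ]] [ 0.34260197 -0.05119039  1.11445678]
side [[351.80333607   0.         254.3570563 ]
 [  0.         351.80333607 188.70465594]
 [  0.           0.           1.        ]] [[ 0.96038244 -0.27857075  0.00799427 -0.51314867]
 [-0.08412029 -0.31711665 -0.94464851  0.10342255]
 [ 0.26568656  0.90655136 -0.32798672  1.02928928]
 [ 0.          0.          0.          1.        ]] [ 0.22805058 -1.04325479  0.43939342]
{'clock': 0.1, 'joints': array([-1.37660416e+00,  3.51194281e-01,  1.65233205e+00, -3.63905695e-05,
        1.13914225e+00, -8.46046612e-02]), 'joint_velocities': array([ 0.0004825 ,  0.00026826, -0.00068837, -0.00110261, -0.00177473,
       -0.00049604]), 'effort': array([ 3.35039676e-04, -4.98030746e+01, -2.85704917e+01,  7.00050686e-02,
        2.39256379e-02, -6.69440874e-05]), 'position': array([ 0.15131266, -0.52845342,  0.2181594 ]), 'orientation': array([ 9.90298562e-01,  1.38954914e-01, -4.59597920e-05, -5.36252623e-04]), 'wrist_force': array([-0.17153778,  0.19872831,  0.2272572 ]), 'moment': array([-0.02376035, -0.01844246, -0.02580217]), 'grasp_force': 0.0, 'finger_gap': 0.09285367452042574}
```

View pics/top0b.png

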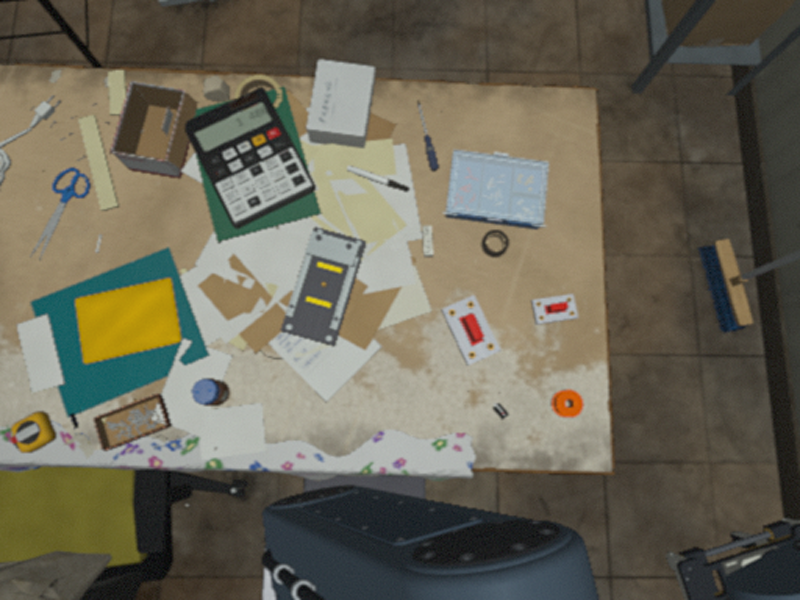

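View pics/side0b.png

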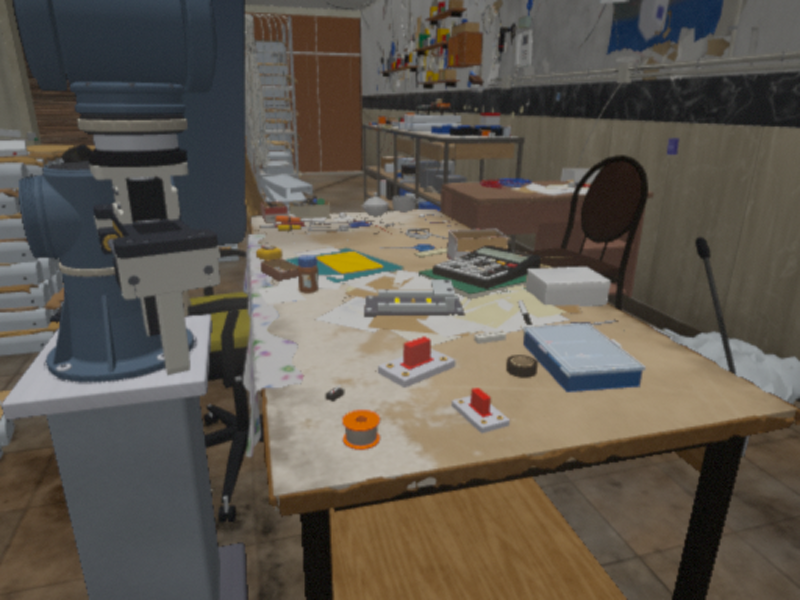

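The top view shows the jig near (323,285), with the lip probably at its upper end, and the large cover at (470,328). The smaller look-alike is at (555,308), the bottle at (210,390), the terminal block at (428,240) and the tape at (495,242). I'll enlarge the jig and cover area.

```bash
python3 - <<'E'
from h import *
f=cv2.imread('pics/top0.png')
# crop cols 170-330, rows 135-245
cv2.imwrite('pics/c1.png',cv2.resize(f[135:245,170:330],(800,550),interpolation=cv2.INTER_CUBIC))
E
```

```text
(no output)
```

View pics/c1.png

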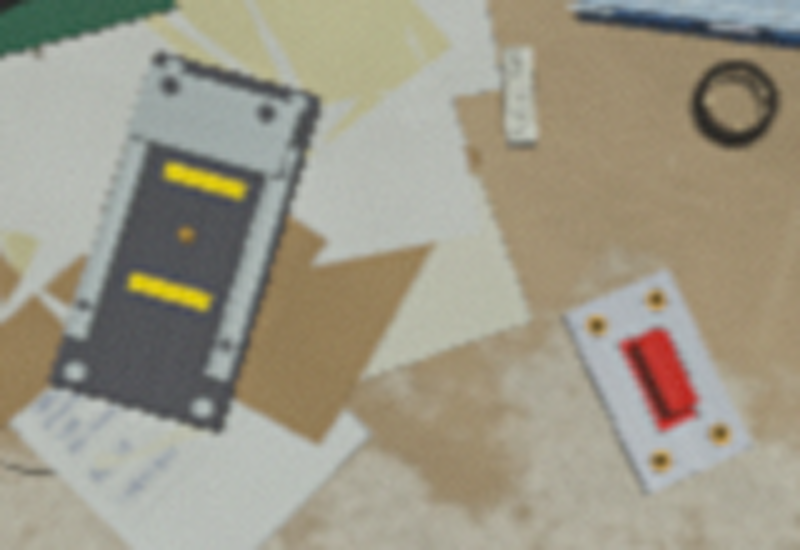

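The crop shows the lip at the upper end of the jig, with the pin at (186,235) and the strips at (205,181) and (170,292). The cover's corners are at (565,316), (668,272), (750,445) and (650,492). The look-alike is clearly smaller.

```bash
python3 - <<'E'
from h import *
c=snap('top')
P=lambda u,v,z: ray(c,170+(u+.5)/5-.5,135+(v+.5)/5-.5,z)
ang=lambda d: np.degrees(np.arctan2(d[1],d[0]))
pin=P(186,235,.025); s1=P(205,181,.02); s2=P(170,292,.02)
print('pin',pin,'strips mid',(s1+s2)/2,'dist',np.linalg.norm(s1-s2),'ang',ang(s1-s2))
b1,b2=P(52,383,.015),P(218,430,.015); print('base end width',np.linalg.norm(b1-b2),'ang',ang(b1-b2)-90, 'mid->pin',ang(pin-(b1+b2)/2),np.linalg.norm(pin[:2]-((b1+b2)/2)[:2]))
g1,g2=P(164,163,.02),P(246,190,.02);print('strip1 ang',ang(g1-g2)-90,np.linalg.norm(g1-g2))
q=[P(*x,.014) for x in((565,316),(668,272),(750,445),(650,492))]
print('cover',np.mean(q,0),[np.linalg.norm(q[i]-q[i-1]) for i in range(4)],[ang(q[i]-q[i-1]) for i in range(4)])
h=[P(*x,.014) for x in((597,325),(656,299),(720,433),(660,460))];print('screws',np.mean(h,0),[ang(h[1]-h[2]),ang(h[0]-h[3])])
for n,u,v,z in(('bottle',210*.64,380*.64,.088),('term',428*.64,240*.64,.018),('tape',495*.64,242*.64,.019)): print(n,ray(c,u,v,z))
from scipy.spatial.transform import Rotation as R
print(R.from_quat(bot.get_obs()['orientation']).as_matrix())
E
```

```text
pin [0.58709406 0.06669145 0.025     ] strips mid [0.5875113  0.06623354 0.02      ] dist 0.07195522192745236 ang -15.25852602985867
base end width 0.10380384076072655 ang -15.199011560904083 mid->pin -15.21162012947822 0.10720655308905341
strip1 ang -17.867003067006976 0.053128397381340974
cover [ 0.50320922 -0.22028876  0.014     ] [np.float64(0.11774455460761037), np.float64(0.06950320763340166), np.float64(0.11608765725074341), np.float64(0.06743797754489968)] [np.float64(25.28196510679874), np.float64(-66.04421421197412), np.float64(-155.72822175031106), np.float64(115.33833562504452)]
screws [ 0.5042156  -0.22033239  0.014     ] [np.float64(24.561977803301364), np.float64(24.383090512658775)]
bottle [0.39696968 0.25225033 0.088     ]
term [ 0.68070534 -0.13754583  0.018     ]
tape [ 0.67839351 -0.27119492  0.019     ]
[[ 9.61394686e-01  2.75173102e-01 -1.48612023e-04]
 [ 2.75173128e-01 -9.61394324e-01  8.38518699e-04]
 [ 8.78630363e-05 -8.47041456e-04 -9.99999637e-01]]
```

{"fn": "arm_command", "kwargs": {"rows": [[2.7,2.35,-0.6,0.7,-1],[2.7,2.35,-0.6,0.7,-1],[2.7,2.35,-0.6,0.7,-1],[2.7,2.35,-0.6,0.7,-1],[2.7,2.35,-0.6,0.7,-1],[2.7,2.35,-0.6,0.7,-1],[2.7,2.35,-0.6,0.7,-1],[2.7,2.35,-0.6,0.7,-1],[2.7,2.35,-0.6,0.7,-1],[2.7,2.35,-0.6,0.7,-1],[2.7,2.35,-0.6,0.7,-1],[2.7,2.35,-0.6,0.7,-1],[2.9,2.6,-0.6,0.3,-1],[0,0,0,0,-1],[0,0,0,0,-1],[0,0,0,0,-1]]}}

```text
clock: 1.48
position: [0.504, -0.2208, 0.1404]
orientation: [0.977, 0.214, -0.0, -0.0]
wrist_force: [-0.7, 0.5, -0.7]
finger_gap: 0.0933
grasp_force: 0.0
```

```bash
python3 - <<'E'
from h import *
from scipy.spatial.transform import Rotation as R
o=bot.get_obs();M=R.from_quat(o['orientation']).as_matrix();print(o['position'],np.degrees(np.arctan2(M[1,0],M[0,0])))
c=snap('side');f=c['frame'][:,:,::-1]
u,v=proj(c,[.504,-.22,.03]).astype(int);print(u,v)
cv2.imwrite('pics/c2.png',cv2.resize(f[v-90:v+40,u-85:u+85],(782,598),interpolation=cv2.INTER_CUBIC))
E
```

```text
[ 0.50400601 -0.22078384  0.14041134] 24.700924351816408
266 226
```

View pics/c2.png

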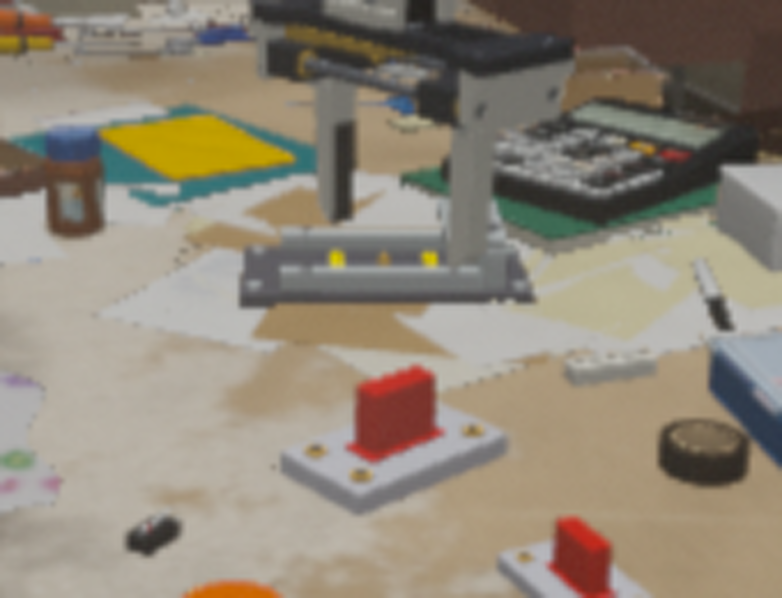

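The side crop shows the fingers on both sides of the grip at (395,410), aligned with it and in clear space. Next I descend and close.

{"fn": "arm_command", "kwargs": {"rows": [[0,0,-1.5,0,-1],[0,0,-1.5,0,-1],[0,0,-1.5,0,-1],[0,0,-1.5,0,-1],[0,0,-1.5,0,-1],[0,0,-1.5,0,-1],[0,0,-1.5,0,-1],[0,0,-1.4,0,-1],[0,0,0,0,-1],[0,0,0,0,1],[0,0,0,0,1],[0,0,0,0,1],[0,0,0,0,1],[0,0,0,0,1],[0,0,0,0,1],[0,0,0,0,1],[0,0,0,0,1],[0,0,0,0,1],[0,0,0,0,1]], "newtons": 45}}

```text
clock: 3.12
position: [0.5044, -0.2207, 0.0216]
orientation: [0.977, 0.214, -0.0, -0.0]
wrist_force: [0.5, -0.5, -0.2]
finger_gap: 0.031
grasp_force: 0.0
```

{"fn": "arm_command", "kwargs": {"rows": [[0,0,0,0,1],[0,0,0,0,1],[0,0,0,0,1],[0,0,0,0,1],[0,0,0,0,1],[0,0,0,0,1]]}}

```text
clock: 3.62
position: [0.5043, -0.2207, 0.0216]
orientation: [0.977, 0.214, -0.0, -0.0]
wrist_force: [-0.4, 1.2, 0.2]
finger_gap: 0.0199
grasp_force: 45.0
```

{"fn": "arm_command", "kwargs": {"rows": [[0,0,1.5,0,1],[0,0,1.5,0,1],[0,0,1.5,0,1],[0,0,1.5,0,1],[0,0,1.5,0,1],[0,0,1.5,0,1],[0.4,2.3,0,-3,1],[0.4,2.3,0,-3,1],[0.4,2.3,0,-3,1],[0.4,2.3,0,-3,1],[0.4,2.3,0,-3,1],[0.4,2.3,0,-3,1],[0.4,2.3,0,-3,1],[0.3,2.3,0,-3,1],[0.3,2.3,0,-3,1],[0.3,2.3,0,-3,1],[0.3,2.3,0,-3,1],[0.2,2.3,0,-3,1],[0.2,2.2,0,-3.9,1],[0,0,0,0,1]]}}

```text
clock: 5.28
position: [0.5482, 0.0803, 0.1113]
orientation: [0.991, -0.133, -0.0, -0.0]
wrist_force: [-0.5, -0.1, -3.9]
finger_gap: 0.0197
grasp_force: 45.0
```

{"fn": "arm_command", "kwargs": {"rows": [[0,0,0,0,1],[0,0,0,0,1],[0,0,0,0,1],[0,0,0,0,1]]}}

```text
clock: 5.62
position: [0.5483, 0.0764, 0.1116]
orientation: [0.991, -0.133, -0.0, 0.0]
wrist_force: [0.3, -0.9, -3.4]
finger_gap: 0.02
grasp_force: 45.0
```

```bash
python3 - <<'E'
from h import *
from scipy.spatial.transform import Rotation as R
o=bot.get_obs();M=R.from_quat(o['orientation']).as_matrix();print(o['position'],np.degrees(np.arctan2(M[1,0],M[0,0])),o['joints'])
a,b=snap('top'),snap('side')
im=[]
for c,w in((a,(-60,60,-50,50)),(b,(-60,60,-50,50))):
    u,v=proj(c,[.565,.07,.04]).astype(int);print(u,v)
    im.append(cv2.resize(c['frame'][v-50:v+50,u-40:u+40,::-1],(400,500),interpolation=cv2.INTER_CUBIC))
cv2.imwrite('pics/c3.png',np.hstack(im))
E
```

```text
[0.54833882 0.0764051  0.11156199] -15.25407688034504 [ 5.44004527e-02  4.90819218e-01  1.73617760e+00 -1.05008320e-04
  9.14777975e-01  1.89149469e+00]
204 187
257 187
```

View pics/c3.png

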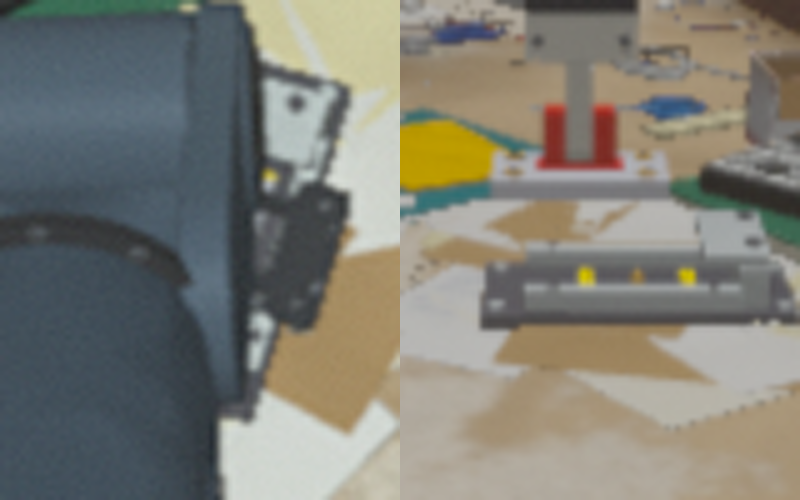

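```bash
python3 - <<'E'
from h import *
c=snap('side')
S=lambda p:(proj(c,p)-[217,137]+.5)*5-.5+[400,0]
th=np.radians(-15.25);X=np.array([np.cos(th),np.sin(th),0]);Y=np.array([-X[1],X[0],0]);Z=np.array([0,0,1])
t=np.array([.5483,.0764,.09])
print('cover corners near bottom L,R',S(t-.06*X-.035*Y),S(t+.06*X-.035*Y),'grip top L,R near',S(t-.025*X-.01*Y+.056*Z),S(t+.025*X-.01*Y+.056*Z))
p=np.array([.5872,.0665,.015])
print('pin top',S(p+.012*Z),'pin foot',S(p),'strips',S(p-.036*X+.005*Z),S(p+.036*X+.005*Z),'base near L top',S(p-.11*X-.055*Y),'R',S(p+.11*X-.055*Y), 'bottom L', S(p-.11*X-.055*Y-.015*Z),'lip edge corner', S(p+.042*X-.048*Y+.042*Z))
# sensitivity
print('1mm X',S(p+.001*X)-S(p),'1mm Y',S(p+.001*Y)-S(p),'cover 1mmX',S(t+.001*X)-S(t),'1mmZ',S(t+.001*Z)-S(t))
f=c['frame'][:,:,::-1]
cv2.imwrite('pics/c4.png',cv2.resize(f[160:210,230:300],(798,570),interpolation=cv2.INTER_CUBIC))
E
```

```text
cover corners near bottom L,R [489.61433434 200.03189955] [668.23665111 200.54380283] grip top L,R near [542.05245859 109.8585613 ] [616.1493605  110.13891871]
pin top [634.98026395 271.09582941] pin foot [634.69770545 287.13416149] strips [583.71252808 280.35904335] [685.86484416 280.56865976] base near L top [475.08338243 314.72103952] R [800.41554813 315.27436624] bottom L [475.37579516 335.41311227] lip edge corner [701.09383033 252.98944286]
1mm X [1.41688769 0.00281132] 1mm Y [-0.05780773 -0.48503619] cover 1mmX [1.44799523 0.00437032] 1mmZ [ 0.00878933 -1.38863157]
```

View pics/c4.png

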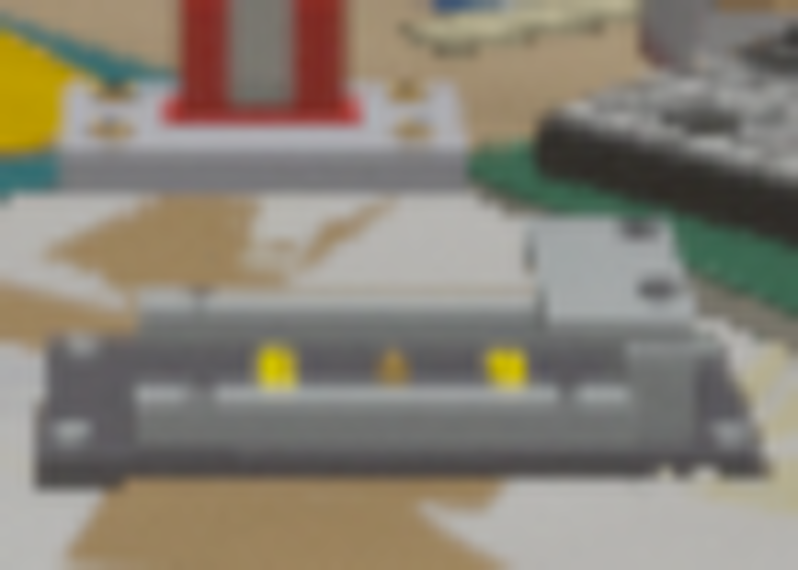

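The combined picture shows the cover held level and square, centred at (580,180) above the open jig with the pin at (638,275). The enlarged crop shows the pin at (393,365), about 1 mm further along +x than I estimated. Next I lower to about 15 mm above the deck and slide in.

{"fn": "arm_command", "kwargs": {"rows": [[0,0,-1,0,1],[0,0,-1,0,1],[0,0,-1,0,1],[0,0,-1,0,1],[0,0,-0.7,0,1],[0,0,-0.7,0,1],[0,0,-0.6,0,1],[0,0,0,0,1],[0,0,0,0,1],[0,0,0,0,1]]}}

```text
clock: 6.6
position: [0.5486, 0.0773, 0.0519]
orientation: [0.991, -0.132, 0.0, -0.0]
wrist_force: [0.4, 0.0, -3.5]
finger_gap: 0.02
grasp_force: 45.0
```

{"fn": "arm_command", "kwargs": {"rows": [[0.5,-0.13,0,0,1],[0.5,-0.13,0,0,1],[0.5,-0.13,0,0,1],[0.5,-0.13,0,0,1],[0.5,-0.13,0,0,1],[0.5,-0.13,0,0,1],[0.5,-0.13,0,0,1],[0.47,-0.1,0,0,1],[0,0,0,0,1],[0,0,0,0,1],[0,0,0,0,1]]}}

```text
clock: 7.52
position: [0.5878, 0.0672, 0.0515]
orientation: [0.991, -0.132, -0.0, 0.0]
wrist_force: [-0.7, -0.3, -3.0]
finger_gap: 0.02
grasp_force: 45.0
```

{"fn": "arm_command", "kwargs": {"rows": [[0,0,-0.1,0,1],[0,0,-0.1,0,1],[0,0,-0.1,0,1],[0,0,-0.1,0,1],[0,0,-0.1,0,1],[0,0,0,0,1],[0,0,0,0,1]]}}

```text
clock: 8.1
position: [0.588, 0.0672, 0.0466]
orientation: [0.991, -0.132, -0.0, -0.0]
wrist_force: [0.6, -0.6, -3.1]
finger_gap: 0.0196
grasp_force: 45.0
```

No extra force, so the pin is entering the hole. I'll continue down.

{"fn": "arm_command", "kwargs": {"rows": [[0,0,-0.1,0,1],[0,0,-0.1,0,1],[0,0,-0.1,0,1],[0,0,-0.1,0,1],[0,0,-0.05,0,1],[0,0,0,0,1],[0,0,0,0,1],[0,0,0,0,1]]}}

```text
clock: 8.77
position: [0.5881, 0.0672, 0.0422]
orientation: [0.991, -0.132, 0.0, -0.0]
wrist_force: [1.6, -0.7, -4.0]
finger_gap: 0.0195
grasp_force: 45.0
```

{"fn": "arm_command", "kwargs": {"rows": [[0,0,-0.1,0,1],[0,0,-0.1,0,1],[0,0,-0.1,0,1],[0,0,0,0,1],[0,0,0,0,1],[0,0,0,0,1]]}}

```text
clock: 9.27
position: [0.5883, 0.0671, 0.0394]
orientation: [0.991, -0.132, 0.0, -0.0]
wrist_force: [-1.2, -0.2, 2.6]
finger_gap: 0.02
grasp_force: 45.0
```

{"fn": "arm_command", "kwargs": {"rows": [[0,0,-0.1,0,1],[0,0,-0.1,0,1],[0,0,-0.05,0,1],[0,0,-0.05,0,1],[0,0,0,0,1],[0,0,0,0,1],[0,0,0,0,1],[0,0,0,0,1]]}}

```text
clock: 9.93
position: [0.5883, 0.0672, 0.0366]
orientation: [0.991, -0.132, 0.0, -0.0]
wrist_force: [-2.7, -0.4, 10.1]
finger_gap: 0.0197
grasp_force: 45.0
```

{"fn": "arm_command", "kwargs": {"rows": [[0,0,-0.05,0,1],[0,0,-0.05,0,1],[0,0,0,0,1],[0,0,0,0,1],[0,0,0,0,1],[0,0,0,0,1]]}}

```text
clock: 10.43
position: [0.5883, 0.0671, 0.0366]
orientation: [0.991, -0.132, 0.0, -0.0]
wrist_force: [-7.4, -1.6, 21.0]
finger_gap: 0.0198
grasp_force: 45.0
```

```bash
python3 - <<'E'
from h import *
o=bot.get_obs();print(o['wrist_force'],o['position'],o['moment'])
f=snap('side')['frame'][:,:,::-1]
cv2.imwrite('pics/c5.png',cv2.resize(f[150:210,225:305],(800,600),interpolation=cv2.INTER_CUBIC))
E
```

```text
[-7.41003089 -1.64634105 20.98129325] [0.58829303 0.06714609 0.03658369] [-0.07411355  1.35582579  0.02188473]
```

View pics/c5.png

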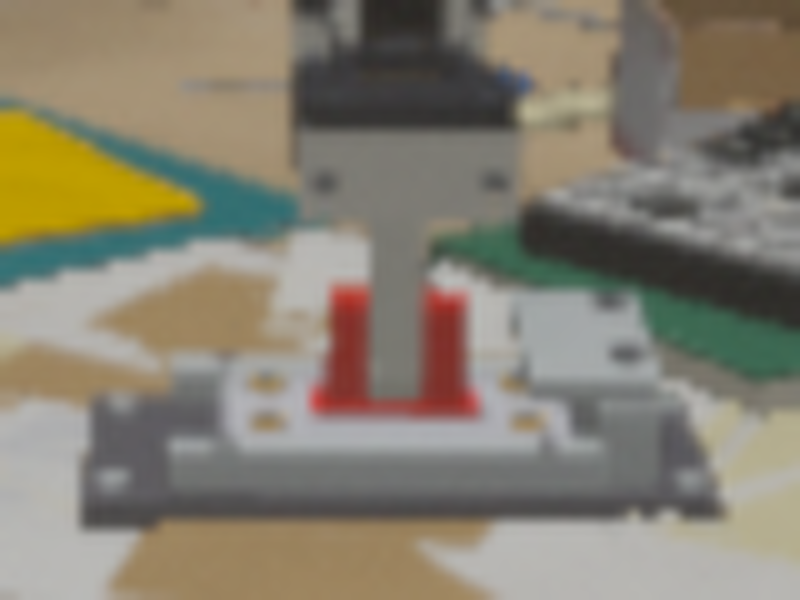

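The crop shows the cover flat between the guides at (400,420), with its end under the lip near (560,380). The TCP has stopped at z = 36.6 mm, the height expected for flush, with 21 N at the wrist. I'm handing in while still holding it pressed.

```bash
python3 -c "
from station import bot
print(bot.hand_in())"
```

```text
the job is handed in; nothing more can be done
None
```

I fitted the cover over the pin with its end under the lip, pressed it flat on the deck and handed the job in with the fingers still holding it down. The hand-in gave no verdict. The last readings fit a flat cover: the tool stopped at the height expected for flush, with 21 N at the wrist.

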